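# Put the washed lids back on their dishes

### The arm

A 7-joint arm with a two-finger parallel gripper is mounted at the origin on a cart in front of the work surface, level with it; the furniture and walls round the work are solid. World frame = base frame: x ahead of the robot, y to its left, z up, the work surface at z = 0. Lengths are in m, angles in rad, forces in N, time in s.
With the tool pointing down it reaches from about 0.425 to 0.975 m from the base axis. Payload 16.7 kg.
Tool frame: the origin (TCP) lies at the very end of the fingers, on their centre line; the grasp point (between the pads) lies 19 mm behind it; z points along the fingers, y is the line along which they close (so a half turn about z gives the same grasp; the last joint's range is limited). The gripper opens to 85 mm and grips with 20 to 120 N. Pads are 22 mm wide; open, the fingers measure 114 mm over their backs; the gripper's body (76 mm by 85 mm) begins 54 mm behind the grasp point. The pads swing forward as they close: fully open they stand 13 mm farther back than shut.
Start: joints at [-1.419, 0.426, 0.074, 1.606, -0.034, 1.111, -0.067], TCP at [0.2, 0.645, 0.231] pointing down, gripper open.
Joint ranges: [-2.85, 2.85], [-0.5, 2.14], [-1.23, 1.37], [0.21, 2.46], [-1.02, 4.16], [0.16, 2.05], [-2.73, 2.73]. Speed limits (rad/s): [1.89, 1.89, 2.39, 2.39, 3.01, 3.01, 3.01].

### API

Orientations are given as a rotation vector (axis times angle).
In Python, from cell import bot gives the robot as it stands. The module is installed in compiled form; this text tells all that it offers.
- The arm moves only by the tool carry_out, never from a script. Its argument "plan" is a list of rows, each an object with "offset": the shift along the world's x, y, z in m, a list of three; "yaw": the turn about the world's z in rad. In form: [{"offset": [dx, dy, dz], "yaw": yaw}, ...]. A call has 1 to 10 rows; each row shifts and turns the commanded pose from where the row before left it; what a row does not reach is not made up. A row lasts 1/10 s, in which the tool goes at most 50 mm and 8.59 degrees, less where a joint would pass 70% of its speed; a pose out of reach is approached as far as the arm can. A call is refused whole if a number of a shift passes 0.05 or a number of a turn 0.15, either way. A call with a gripper value outside its range is refused whole. "fingers" is the finger opening in m, from 0 to 0.0854, set as the call begins (left out, the last holds). The fingers move at their own pace and stop on an object; the grip force is fixed at half the most. Time passes only in rows, so rows that do not move let the fingers close. It gives the time, the measured TCP pose, the force, the opening and the grip force at its end, in the units of the state.
- bot.state(): the state, without advancing time (a new reading comes with each control period).
- bot.camera(name): name is "side" or "top"; returns the picture (420x560x3 uint8, blue, green, red); there is no depth.
- bot.camera_info(name): a dict with "mtx" (3x3 intrinsics, pixels), "D" ([k1, k2, p1, p2, k3] as OpenCV has them; the pictures are not rectified), "position" and "orientation" of the camera in the world. Camera axes: x right, y up, looking along -z (the intrinsics and any distortion apply to the point x, -y, -z); pixel columns grow to the right and rows downward; lengths in m; the calibration is good to about 2 mm. A picture is of the moment at which its call begins. camera_info takes no time and is no camera call.
- bot.job_done(): hands the job in; it is judged then, once.
The state is a dict: "clock": time; "joint_positions": joint angles; "joint_vel": joint speeds; "effort": joint torques, N m; "ee_pos": TCP position; "eef_rot": TCP orientation; "ft_force": force on the tool from outside, world axes, zero at the start; "torque": the same for the moment, N m; "grip_width": opening from 0.0 (shut) to 1.0 (fully open); "gripper_force": force on a finger pad.
Only numpy, scipy, OpenCV 4.12 (cv2) and the standard library are available. Lean on these libraries where they do the work, as an engineer would, in place of code of your own. Each camera call takes 0.05 s, during which the arm holds its last target. There are 200 camera calls.

### The job

Four meal dishes and their lids have come out of the dishwasher mixed up, and each set has to be complete before it goes back on the trolley. Put every lid on the dish it was made for (the large round lid on the bowl, the small round one on the cup, the square one on the square dish, the oblong one on the oblong dish), handle up, with its plug down in the mouth and its rim resting flat all round. Leave the dishes upright where they stand, and do not disturb the salt shaker and the timer beside them.

Things in the scene. Friction and masses are not known exactly. Their poses are not given: they have to be found in the camera images.
- bowl_mouth (a point): large round off-white rice bowl, 113 mm across the rim, 64 mm high, wall about 4 mm, tapering to a 70 mm foot; loose, 190 g. The point is the centre of its mouth at rim height; z up; yaw means nothing.
- cup_mouth (a point): small round off-white cup without a handle, 72 mm across, 50 mm high, wall 4 mm; loose, 150 g. The point is the centre of its mouth at rim height; z up; yaw means nothing.
- square_mouth (a point): square off-white dish, 68 x 68 mm, 44 mm high, wall 4 mm, rounded corners; loose, 150 g. The point is the centre of its mouth at rim height; x and y run along its sides, z up.
- oblong_mouth (a point): oblong off-white dish, 60 mm (its x) by 96 mm (its y), 40 mm high, wall 4 mm, rounded corners; loose, 160 g. The point is the centre of its mouth at rim height; x and y along its sides, z up.
- lid_bowl_grip (a point): Grey lid of the large round bowl: larger round one, 115 mm across; under it a tapered plug 9 mm deep, 93 mm wide narrowing to 73. Central round knob 24 mm across, 26 high. Lies on its plug. Heights from the plug's underside: rim underside 9, upper face 16, handle top 42 mm. The point is mid-handle, 29 mm up (home: 20 mm above the dish's mouth point); z up. 63 to 126 g.
- lid_cup_grip (a point): Grey lid of the small round cup: smaller round one, 75 mm across; under it a tapered plug 9 mm deep, 56 mm wide narrowing to 38. Central round knob 24 mm across, 26 high. Lies on its plug. Heights from the plug's underside: rim underside 9, upper face 16, handle top 42 mm. The point is mid-handle, 29 mm up (home: 20 mm above the dish's mouth point); z up. 42 to 84 g.
- lid_square_grip (a point): Grey lid of the square dish: square, 71 x 71 mm; under it a tapered plug 9 mm deep, 54 mm square narrowing to 38. Central bar handle along y, 14 thick, 42 long, 26 high. Lies on its plug. Heights from the plug's underside: rim underside 9, upper face 16, handle top 42 mm. The point is mid-handle, 29 mm up (home: 20 mm above the dish's mouth point); z up, x and y along its sides. 42 to 84 g.
- lid_oblong_grip (a point): Grey lid of the oblong dish: oblong, 63 mm (its x) by 99 mm (its y); under it a tapered plug 9 mm deep, 46x82 mm narrowing to 30x66. Central bar handle along y, 14 thick, 42 long, 26 high. Lies on its plug. Heights from the plug's underside: rim underside 9, upper face 16, handle top 42 mm. The point is mid-handle, 29 mm up (home: 20 mm above the dish's mouth point); z up, x and y along its sides; fits either way round. 56 to 112 g.
- salt_shaker: white salt shaker, 43 mm across, 73 mm high, standing near the lids and dishes; a bystander. Origin at the centre of its underside, z up.
- timer: kitchen timer with a red knob on a white base, 62 mm across, 44 mm high, standing near the lids and dishes; a bystander. Origin at the centre of its underside, z up.

How it is judged:
By the outcome, as a careful person would: the job done as asked, in the order asked, and still so for the second after the job is handed in, with the robot touching nothing.
It also fails if it takes over 90 s, if anything falls off the work surface, if the arm or the gripper's body presses on something with over 40 N, if the wrist force passes 120 N, or if a joint passes its speed limit or range.

## Working session

There is one attempt and no reset: what is moved stays moved. The work goes in short steps, Python scripts to look and compute and a tool call to move; the robot and the scene stay as the last step left them, time stands still between calls to the robot, and variables do not carry over. Pictures are saved under pics/ and viewed, at most 14 in all, crops included, and the job is handed in when it is done.

Besides the shell and the picture viewer there is one more tool, called as name(argument=value, ...) on one line, values as JSON. carry_out: Moves the arm, as the interface text tells. Its arguments: {"type":"object","properties":{"plan":{"type":"array","items":{"type":"object","properties":{"offset":{"type":"array","items":{"type":"number"}},"yaw":{"type":"number"}}}},"fingers":{"type":"number"}},"required":["plan"]}

```bash
mkdir -p pics
python3 - <<'E'
from cell import bot
import cv2
for n in("top","side"):
    cv2.imwrite(f"pics/{n}0.png",bot.camera(n)); i=bot.camera_info(n); print(n,i)
s=bot.state(); print(s['clock'],s['ee_pos'],s['eef_rot'],s['grip_width'])
E
```

```text
top {'mtx': array([[537.05768711,   0.        , 277.33668747],
       [  0.        , 537.05768711, 201.76035045],
       [  0.        ,   0.        ,   1.        ]]), 'D': array([0.05228788, 0.        , 0.        , 0.        , 0.        ]), 'position': array([0.38080896, 0.13563158, 1.32750616]), 'orientation': array([ 0.07234444, -0.06125711, -1.56859701])}
side {'mtx': array([[411.45623436,   0.        , 274.72477977],
       [  0.        , 411.45623436, 212.67395136],
       [  0.        ,   0.        ,   1.        ]]), 'D': array([-0.09254039,  0.        ,  0.        ,  0.        ,  0.        ]), 'position': array([ 0.0498957 , -0.62373974,  0.48349051]), 'orientation': array([ 1.10500454, -0.31698536, -0.48162341])}
0.1 [0.19989837 0.64432217 0.23067482] [-4.70687879e-01 -3.10608425e+00  1.84155117e-03] 0.9992385771011613
```

View pics/top0.png

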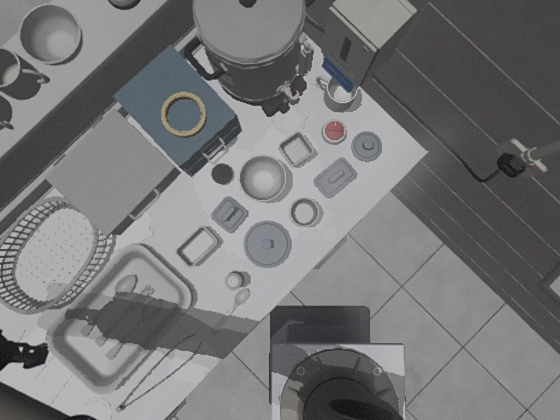

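View pics/side0.png

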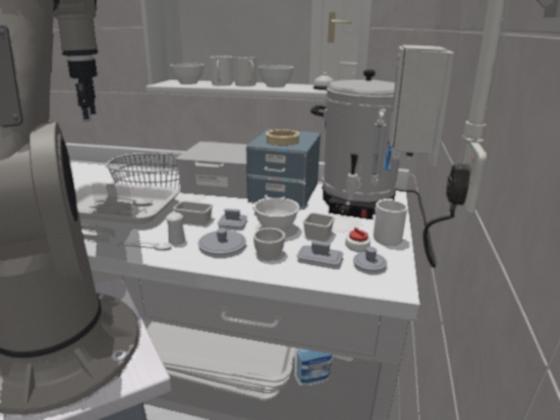

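Top view, pixels:
- **Dishes:** bowl (264,178), cup (304,212), square dish (297,150), oblong dish (199,246).
- **Lids:** bowl (268,243), cup (367,146), square (230,214), oblong (335,177).
- **Bystanders:** timer (334,131), salt shaker (236,281).

The side view shows all of them unobstructed.

Run:
```python
import cv2
a=cv2.imread("pics/top0.png")[115:300,170:400]; cv2.imwrite("pics/tc.png",cv2.resize(a,None,fx=3.2,fy=3.2,interpolation=cv2.INTER_CUBIC)[:600])
a=cv2.imread("pics/side0.png")[185:285,160:420]; cv2.imwrite("pics/sc.png",cv2.resize(a,None,fx=3,fy=3,interpolation=cv2.INTER_CUBIC))
```

```text
(no output)
```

View pics/tc.png

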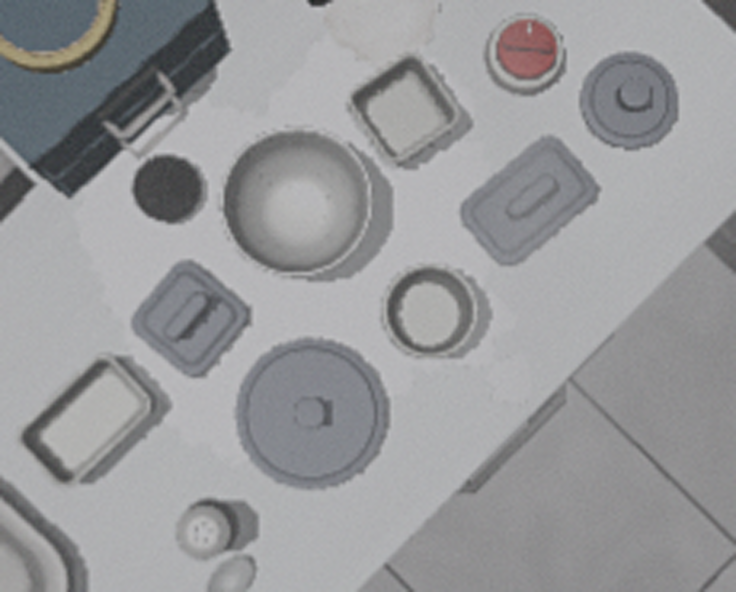

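View pics/sc.png

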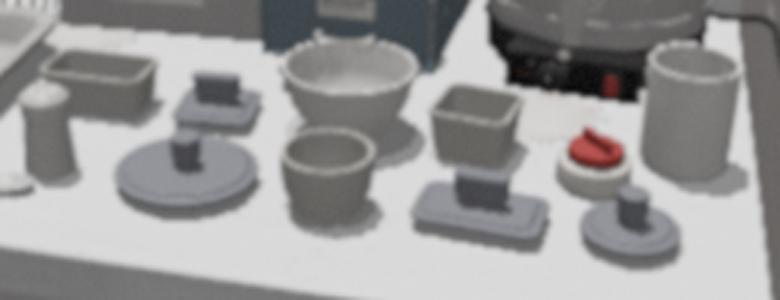

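Crop of the top view (3.2x, offset 170,115) shows the lids bluish grey and the dishes slightly warm. All four dish rims are clear, with shadows to the lower right. I'll check whether colour separates them.

Run:
```python
import cv2,numpy as np
for n in("top","side"):
    a=cv2.imread(f"pics/{n}0.png"); d=cv2.medianBlur(a,3).astype(int); m=d[:,:,0]-d[:,:,2]
    v=np.clip((m+20)*6,0,255).astype(np.uint8)
    c=v[115:300,170:400] if n=="top" else v[185:285,160:420]
    if n=="top": T=cv2.resize(c,None,fx=1.7,fy=1.7)
    else: S=cv2.resize(c,None,fx=1.5,fy=1.5)
h=max(T.shape[0],S.shape[0]); f=lambda x:np.pad(x,((0,h-x.shape[0]),(0,0)))
cv2.imwrite("pics/br.png",np.hstack([f(T),f(S)]))
a=cv2.medianBlur(cv2.imread("pics/top0.png"),3)
for k,(u,v) in dict(table=(330,230),lid=(250,243),bowl=(264,178),cup=(304,213),cupwall=(298,205),sqrim=(282,148),obl=(199,246),shadow=(289,188),lidsq=(220,214)).items(): print(k,a[v,u])
```

```text
table [180 178 178]
lid [142 135 133]
bowl [184 182 182]
cup [173 174 174]
cupwall [169 168 169]
sqrim [97 97 98]
obl [177 177 178]
shadow [133 131 132]
lidsq [141 135 133]
```

View pics/br.png

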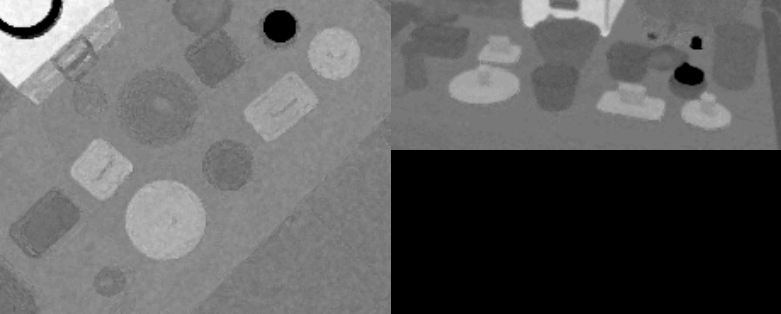

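Blue minus red separates lids (bright) and dishes (dark) from the table and shadows in both views. I'll average frames, segment on that, then locate and triangulate.

```bash
cat > h.py <<'E'
import cv2,numpy as np
from scipy.spatial.transform import Rotation as R
from cell import bot
def grab(n,k=6): return np.mean([bot.camera(n).astype(float) for _ in range(k)],0)
def ray(n,px):
    i=bot.camera_info(n); p=cv2.undistortPoints(np.float64(px).reshape(-1,1,2),i['mtx'],i['D'])[:,0]
    d=np.c_[p[:,0],-p[:,1],-np.ones(len(p))]
    return i['position'],R.from_rotvec(i['orientation']).apply(d)
def plane(n,px,z):
    o,d=ray(n,px); return o+d*((z-o[2])/d[:,2])[:,None]
def proj(n,P):
    i=bot.camera_info(n); c=R.from_rotvec(i['orientation']).inv().apply(np.atleast_2d(P)-i['position'])
    return cv2.projectPoints(c*[1,-1,-1],np.zeros(3),np.zeros(3),i['mtx'],i['D'])[0][:,0]
def tri(p,q):
    (o,d),(e,f)=ray("top",p),ray("side",q)
    A=np.c_[d[0],-f[0]]; t=np.linalg.lstsq(A,e-o,rcond=None)[0]; a,b=o+d[0]*t[0],e+f[0]*t[1]
    return (a+b)/2,np.linalg.norm(a-b)
def ratio(im): 
    g=cv2.GaussianBlur(im,(0,0),.7); return (g[:,:,0]-g[:,:,2])/g.sum(2)*100
def comp(r,sgn,t,seed,win=70):
    m=((r*sgn)>t*sgn).astype(np.uint8); m=cv2.morphologyEx(m,cv2.MORPH_OPEN,np.ones((3,3)))
    cs=cv2.findContours(m,cv2.RETR_EXTERNAL,cv2.CHAIN_APPROX_NONE)[0]
    c=max(cs,key=lambda c:cv2.pointPolygonTest(c,seed,True)); return c[:,0].astype(float)
E
python3 - <<'E'
from h import *
T,S=grab("top"),grab("side"); np.save("T0",T); np.save("S0",S)
rt,rs=ratio(T),ratio(S)
L=dict(bowl=((264,178),(277,212),.064),cup=((304,212),(270,246),.05),square=((297,150),(319,228),.044),oblong=((199,246),(193,213),.04),
 lbowl=((268,243),(222,243),.0125),lcup=((367,146),(370,262),.0125),lsquare=((230,214),(232,222),.0125),loblong=((335,177),(321,256),.0125))
for k,(a,b,z) in L.items():
    bg=np.median(rt[200:240,330:350]),np.median(rs[250:262,170:200])
    lid=k[0]=='l'; s=1 if lid else -1
    va=np.median(rt[a[1]-3:a[1]+4,a[0]-3:a[0]+4]);vb=np.median(rs[b[1]-2:b[1]+3,b[0]-2:b[0]+3])
    c=comp(rt,s,bg[0]+.5*(va-bg[0]),a); e=comp(rs,s,bg[1]+.5*(vb-bg[1]),b)
    P=plane("top",c,z)[:,:2]; rect=cv2.minAreaRect((P*1000).astype(np.float32)); (cc,rr)=cv2.minEnclosingCircle((P*1000).astype(np.float32))
    l,r=e[e[:,0]<=e[:,0].min()+.5].mean(0),e[e[:,0]>=e[:,0].max()-.5].mean(0); 
    cen=proj("top",[*np.array(rect[0])/1000,z])[0]
    p,g=tri(cen,(l+r)/2)
    print(k,'rect',np.round(rect[0],1),np.round(rect[1],1),round(rect[2],1),'circ',np.round(cc,1),round(rr,1),'tri mm',np.round(p*1000,1),'gap',round(g*1000,1),'cont',round(va-bg[0],2))
E
```

```text
bowl rect [547.6 181.1] [114.7 113.9] 0.4 circ [547.4 181.9] 59.4 tri mm [550.9 184.4  16.1] gap 7.0 cont -0.2
cup rect [466.6  82.4] [69.2 69.1] 0.0 circ [466.1  81.7] 36.0 tri mm [471.7  79.6  77.4] gap 15.9 cont -0.72
square rect [681.9 115.6] [207.7  87.5] 9.7 circ [682.6 112. ] 104.0 tri mm [668.9 126.6  19.8] gap 42.9 cont -0.77
oblong rect [383.9 339.5] [61.1 95.4] 45.3 circ [384.1 339.2] 51.5 tri mm [380.1 344.4  18.1] gap 8.2 cont -0.7
lbowl rect [389.7 171.3] [112.1 111.9] 45.1 circ [389.9 170.7] 56.8 tri mm [389.8 171.4   8.4] gap 0.3 cont 1.68
lcup rect [631.5 -75.1] [71.5 70. ] 89.9 circ [631.8 -74.8] 37.0 tri mm [631.9 -75.5  10.1] gap 0.1 cont 1.64
lsquare rect [462.2 263.8] [70.4 70.2] 50.5 circ [462.6 263.5] 42.8 tri mm [451.6 272.6 -22.5] gap 27.9 cont 1.59
loblong rect [553.2   3.9] [62.8 99.2] 39.6 circ [552.4   3.2] 53.2 tri mm [553.7   3.5   9. ] gap 0.2 cont 0.95
```

Run:
```python
from h import *
T,S=np.load("T0.npy"),np.load("S0.npy")
rt,rs=ratio(T),ratio(S)
def win(r,w,sgn,k=3,f=.5):
    x0,y0,x1,y1=w; c=r[y0:y1,x0:x1]*sgn; bg=np.median(np.r_[c[0],c[-1],c[:,0],c[:,-1]]); h=np.percentile(c,90)
    m=(c>bg+f*(h-bg)).astype(np.uint8); m=cv2.morphologyEx(cv2.morphologyEx(m,cv2.MORPH_CLOSE,np.ones((3,3))),cv2.MORPH_OPEN,np.ones((k,k)))
    q=max(cv2.findContours(m,cv2.RETR_EXTERNAL,cv2.CHAIN_APPROX_NONE)[0],key=cv2.contourArea)
    return q[:,0].astype(float)+[x0,y0]
L=dict(bowl=((235,150,294,207),(249,196,306,240),.064),cup=((285,194,325,231),(248,225,291,262),.05),square=((276,130,320,170),(299,210,340,243),.044),oblong=((172,220,226,272),(170,200,216,226),.04),
 lsquare=((205,190,255,240),(214,206,250,230),.0125))
V=cv2.resize(np.uint8(S)[185:285,160:420],None,fx=3,fy=3)
for k,(a,b,z) in L.items():
    s=1 if k[0]=='l' else -1
    c,e=win(rt,a,s),win(rs,b,s)
    P=plane("top",c,z)[:,:2]*1000; P=P.astype(np.float32); rect=cv2.minAreaRect(P); el=cv2.fitEllipse(P)
    l,r=e[e[:,0]<=e[:,0].min()+.5].mean(0),e[e[:,0]>=e[:,0].max()-.5].mean(0)
    p,g=tri(proj("top",[*np.array(rect[0])/1000,z])[0],(l+r)/2)
    print(k,'rect',np.round(rect[0],1),np.round(rect[1],1),round(rect[2],1),'ell',np.round(el[0],1),np.round(el[1],1),'tri',np.round(p*1000,1),'gap',round(g*1000,1),l,r)
    cv2.polylines(V,[np.int32((e-[160,185])*3)],True,(0,0,255),1)
    # nominal rim projected from the top fit
    if s<0:
        Q=(np.c_[[el[0][0]+57*np.cos(t) for t in np.linspace(0,6.28,40)],[el[0][1]+57*np.sin(t) for t in np.linspace(0,6.28,40)]] if k=='bowl' else
           np.c_[[el[0][0]+36*np.cos(t) for t in np.linspace(0,6.28,40)],[el[0][1]+36*np.sin(t) for t in np.linspace(0,6.28,40)]] if k=='cup' else cv2.boxPoints(rect))
        q=proj("side",np.c_[Q/1000,np.full(len(Q),z)]); cv2.polylines(V,[np.int32((q-[160,185])*3)],True,(0,255,0),1)
cv2.imwrite("pics/sv.png",V)
# lid handles: darker sides; knob-top check, topmost silhouette point in side
```

```text
bowl rect [546.4 181.1] [102.7 109.1] 0.0 ell [546.8 180.3] [104.2 107.9] tri [550.1 184.3  15.6] gap 5.9 [254.  236.5] [296.  208.5]
cup rect [466.6  82.3] [69.2 69.1] 0.0 ell [466.2  81.6] [68.8 69.6] tri [469.   81.   56.5] gap 6.6 [254.  237.5] [288.  225.5]
square rect [629.8 107.1] [90.6 67.9] 33.9 ell [623.9 102.5] [70.8 88.6] tri [630.2 108.   32.8] gap 4.2 [304. 222.] [333.  219.5]
oblong rect [383.9 339.4] [61.1 95.4] 45.3 ell [384.1 339.2] [ 65.7 111.3] tri [380.6 345.8   7.7] gap 7.2 [170.  222.5] [210. 210.]
lsquare rect [462.2 263.9] [70.  70.1] 50.3 ell [462.6 263.8] [77.1 77.6] tri [462.6 264.1   9. ] gap 0.4 [219.  222.5] [245.  218.5]
```

View pics/sv.png

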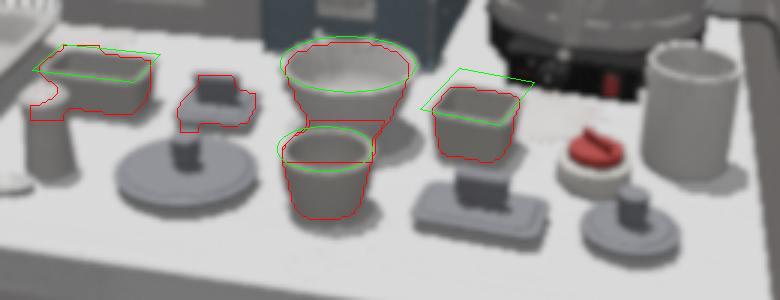

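Overlay: the projected nominal rims (green) match the seen rims to about 1 px, and only the square dish's top contour is spoilt by a stain. I'll fix that one and triangulate the rim centres and handle tops from pixels read off both crops.

Run:
```python
from h import *
T=np.load("T0.npy"); rt=ratio(T)
t=lambda x,y:((x+.5)/3.2-.5+170,(y+.5)/3.2-.5+115)
s=lambda x,y:((x+.5)/3-.5+160,(y+.5)/3-.5+185)
for k,a,b in [("bowl",t(297,201),s(351,71)),("cup",t(430,311.5),s(328.5,150.5)),("square",t(405,109),s(477,108)),("oblong",t(89,419),s(101,66)),
 ("kn bowl",t(311,409),s(185,137)),("kn cup",t(638,94),s(632,191)),("bar sq",t(190,312),s(217,77)),("bar obl",t(533,196),s(482,173))]:
    p,g=tri(a,b); print(k,np.round(p*1000,1),round(g*1000,1))
c=rt[126:172,274:322]; bg=np.median(rt[200:240,330:350])
for f in(-.3,-.4,-.5):
    m=(c<bg+f).astype(np.uint8); m=cv2.morphologyEx(m,cv2.MORPH_CLOSE,np.ones((3,3)));m=cv2.morphologyEx(m,cv2.MORPH_OPEN,cv2.getStructuringElement(2,(13,13)))
    q=max(cv2.findContours(m,cv2.RETR_EXTERNAL,cv2.CHAIN_APPROX_NONE)[0],key=cv2.contourArea)[:,0]+[274.,126.]
    P=(plane("top",q,.044)[:,:2]*1000).astype(np.float32); print(f,cv2.minAreaRect(P))
for n,pts in dict(square=[(348,101),(410,53),(468,107),(403,166)],oblong=[(22,437),(107,355),(157,401),(70,483)]).items():
    print(n,np.round(plane("top",[t(*p) for p in pts],.042)*1000,1)[:,:2].tolist())
```

```text
bowl [547.8 179.9  57.4] 1.3
cup [466.4  80.5  49.2] 2.3
square [620.3  98.9  38.9] 1.0
oblong [385.2 335.7  38.8] 0.4
kn bowl [391.9 170.2  40.3] 2.2
kn cup [629.8 -75.9  43.7] 1.3
bar sq [464.3 261.5  39.2] 2.7
bar obl [553.2   3.   42.5] 0.4
-0.3 ((629.0849609375, 101.87054443359375), (99.11042785644531, 79.8466796875), 5.4521965980529785)
-0.4 ((634.745849609375, 107.62760162353516), (104.70710754394531, 74.30912780761719), 25.044830322265625)
-0.5 ((634.7831420898438, 110.95378112792969), (102.640869140625, 67.46261596679688), 35.28187942504883)
square [[625.5, 142.4], [662.3, 95.4], [620.8, 51.6], [575.8, 100.8]]
oblong [[372.0, 384.7], [433.0, 322.4], [398.8, 284.6], [338.0, 348.5]]
```

Run:
```python
import numpy as np,cv2
T=np.load("T0.npy").astype(np.float32); o=[]
for x,y in((274,128),(172,222),(284,192),(205,192)):
    w=48 if x in(274,284) else 54
    c=cv2.resize(np.clip(T[y:y+w-6,x:x+54],0,255).astype(np.uint8),(54*7,(w-6)*7),interpolation=cv2.INTER_CUBIC)
    for i in range(0,54,10): cv2.putText(c,str(x+i),(i*7,9),0,.3,(0,0,255)); cv2.line(c,(i*7+3,10),(i*7+3,16),(0,0,255)); 
    for i in range(0,w-6,10): cv2.putText(c,str(y+i),(0,i*7+7),0,.3,(0,160,0)); cv2.line(c,(22,i*7+3),(28,i*7+3),(0,160,0))
    o.append(cv2.copyMakeBorder(c[:296],0,max(0,296-c.shape[0]),0,4,0))
cv2.imwrite("pics/z.png",np.vstack([np.hstack(o[:2]),np.hstack(o[2:])]))
```

```text
(no output)
```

View pics/z.png

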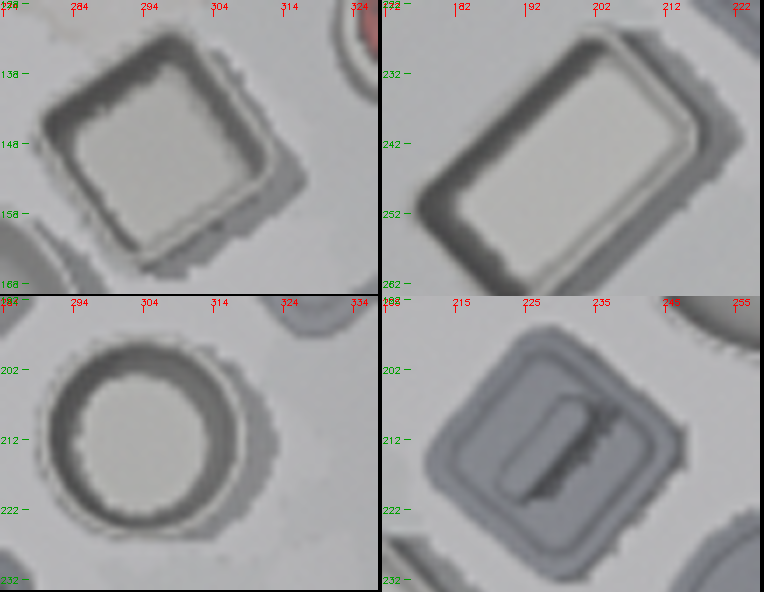

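The zoom shows the dish mouths as dark inner edges: square about (296,148.4), cup about (304,211.8), oblong about (198.5,246). I'll refine with averaged edge profiles on the rim plane along the dish axes.

Run:
```python
from h import *
T=np.load("T0.npy").mean(2).astype(np.float32)
print("pix->", plane("top",[(296,148.4)],.044)*1000, plane("top",[(304,211.85)],.05)*1000)
def prof(name,c,ang,z,half):
    for ax in(0,1):
        s=np.arange(-62,62.1,.5); w=np.arange(-half[1-ax]*.5,half[1-ax]*.5+.1,1.)
        a=np.radians(ang+90*ax); u=np.array([np.cos(a),np.sin(a)]); v=np.array([-u[1],u[0]])
        G=np.array(c)+s[:,None,None]*u+w[None,:,None]*v
        q=proj("top",np.c_[G.reshape(-1,2)/1000,np.full(G.size//2,z)]).reshape(len(s),len(w),2).astype(np.float32)
        I=cv2.remap(T,q[...,0],q[...,1],cv2.INTER_CUBIC); p=I.mean(1); g=np.gradient(p,.5)
        k=[i for i in range(1,len(s)-1) if abs(g[i])>2 and abs(g[i])>=abs(g[i-1]) and abs(g[i])>abs(g[i+1]) and abs(s[i])>half[ax]-12]
        # skew of strong edge
        print(name,"axis",ax,[(float(s[i]),round(float(g[i]),1)) for i in k if abs(s[i])<half[ax]+12])
prof("square",(622,98),50,.044,(34,34))
prof("square",(622,98),45,.044,(34,34))
prof("oblong",(384,338),-45,.04,(48,30)); prof("oblong",(384,338),-42,.04,(48,30))
prof("cup",(466,82),0,.05,(36,10));prof("cup",(466,82),0,.05,(10,36));prof("bowl",(547,181),0,.064,(57,12));prof("bowl",(547,181),0,.064,(12,57))
```

```text
pix-> [[619.74429859  99.85497414  44.        ]] [[465.67765879  81.17624899  50.        ]]
square axis 0 [(-45.5, -6.9), (-40.0, -4.8), (-36.0, 2.8), (-30.0, 3.1), (-26.5, 2.9), (-24.5, 2.6), (24.0, -6.7), (29.5, 8.9), (32.0, 10.2), (34.0, 10.3)]
square axis 1 [(-39.5, 2.1), (-36.0, -7.7), (-31.5, -6.7), (-26.0, -5.8), (27.0, -7.5), (32.5, -3.4), (37.5, 8.0), (42.5, 3.6)]
square axis 0 [(-45.5, -9.1), (-41.5, -5.9), (-34.0, 4.2), (-26.0, 3.9), (31.5, 13.2)]
square axis 1 [(-39.5, 2.4), (-34.5, -8.2), (-26.5, -9.5), (28.5, -10.7), (34.5, 8.3), (40.0, 5.8)]
oblong axis 0 [(-45.0, -25.3), (39.0, -9.8), (43.5, 7.2), (47.0, -20.9), (51.0, 11.6), (57.5, 12.6)]
oblong axis 1 [(-38.5, -17.8), (-32.0, -3.1), (-28.5, 17.4), (-25.0, -7.8), (-21.0, 9.8), (27.0, 22.2), (32.5, 2.5)]
oblong axis 0 [(-45.0, -23.6), (39.0, -9.0), (43.5, 6.1), (47.0, -18.3), (51.5, 10.4), (57.0, 11.6)]
oblong axis 1 [(-38.5, -15.6), (-28.5, 12.9), (-25.0, -3.5), (-21.0, 8.1), (27.0, 18.6)]
cup axis 0 [(-34.5, -12.3), (-31.0, -17.5), (-26.5, 19.6), (26.0, -3.9), (32.5, 19.1), (35.0, 10.9)]
cup axis 1 [(-20.0, 10.1), (-17.5, 5.1), (-15.0, 3.0), (16.0, -4.8), (18.5, -11.8), (20.5, -13.5)]
cup axis 0 [(-19.5, 4.4), (-17.5, 3.0), (13.5, -2.8), (16.0, -5.6), (18.5, -11.5), (20.5, -11.7)]
cup axis 1 [(-46.5, -12.0), (-35.5, 20.0), (-32.5, -25.9), (-27.5, 4.2), (25.0, -11.8), (31.0, 30.1), (34.0, -8.9), (36.5, 9.6)]
bowl axis 0 [(-58.0, -16.8), (-55.5, 19.6), (-53.0, -29.5), (-47.5, 9.0), (51.0, 14.7), (56.0, 6.5)]
bowl axis 1 [(17.0, -2.2), (19.0, -2.7), (21.5, -2.6)]
bowl axis 0 [(12.5, -2.1), (15.0, -2.8), (17.0, -2.7)]
bowl axis 1 [(-58.5, -2.0), (-56.0, 19.0), (-52.5, -16.9), (-50.0, -3.4), (50.5, -2.9), (53.5, 31.6), (56.0, -6.7), (58.5, 5.8)]
```

Run:
```python
from h import *
T=np.load("T0.npy").mean(2).astype(np.float32)
def prof(name,c,ang,z,half):
    for ax in(0,1):
        s=np.arange(-62,62.1,.5); w=np.arange(-half*.5,half*.5+.1,1.)
        a=np.radians(ang+90*ax); u=np.array([np.cos(a),np.sin(a)]); v=np.array([-u[1],u[0]])
        G=np.array(c)+s[:,None,None]*u+w[None,:,None]*v
        q=proj("top",np.c_[G.reshape(-1,2)/1000,np.full(G.size//2,z)]).reshape(len(s),len(w),2).astype(np.float32)
        p=cv2.remap(T,q[...,0],q[...,1],cv2.INTER_CUBIC).mean(1); g=np.gradient(p,.5)
        print(name,ang,"axis",ax,[(float(s[i]),round(float(g[i]),1)) for i in range(1,len(s)-1) if abs(g[i])>3 and abs(g[i])>=abs(g[i-1]) and abs(g[i])>abs(g[i+1]) and 20<abs(s[i])<44])
for a in(33,36,39): prof("sq",(620,99.5),a,.044,34)
cs=[(279.2,146.2),(298.9,132.3),(312,150.2),(293.6,164.5)]; P=plane("top",cs,.044)[:,:2]*1000
print(P.round(1).tolist(),[round(float(np.degrees(np.arctan2(*(P[(i+1)%4]-P[i])[::-1]))),1) for i in range(4)])
# lid knob/bar axis check: home poses
from scipy.spatial.transform import Rotation as R
s=bot.state(); M=R.from_rotvec(s['eef_rot']).as_matrix(); print("tool y",M[:,1],"z",M[:,2], s['joint_positions'],s['clock'])
```

```text
sq 33 axis 0 [(-42.5, -15.1), (-36.0, -6.0), (-32.0, 15.3), (-29.0, -4.8), (-25.5, 7.1), (20.5, -15.3), (31.5, 22.2)]
sq 33 axis 1 [(-36.5, -16.5), (-33.0, 10.1), (-29.0, -17.0), (-21.5, 14.2), (26.5, -19.8), (30.5, 19.5), (37.0, 7.8)]
sq 36 axis 0 [(-42.5, -14.8), (-35.5, -6.0), (-32.0, 15.5), (-29.0, -5.0), (-25.5, 7.1), (31.5, 22.1), (36.0, 4.8)]
sq 36 axis 1 [(-36.5, -15.7), (-33.0, 9.8), (-29.5, -17.4), (-21.5, 14.1), (26.5, -20.0), (30.5, 19.7), (37.5, 8.4)]
sq 39 axis 0 [(-43.0, -13.3), (-36.0, -4.7), (-32.0, 13.0), (-29.0, -3.5), (-25.5, 6.4), (31.5, 20.0)]
sq 39 axis 1 [(-36.5, -13.6), (-33.0, 7.1), (-29.5, -15.7), (-21.5, 12.8), (26.5, -18.0), (31.0, 16.6), (37.5, 8.2)]
[[625.1, 140.5], [659.2, 92.8], [615.3, 61.2], [580.5, 105.7]] [-54.5, -144.2, 128.1, 37.9]
tool y [ 2.96300694e-01  9.55094705e-01 -5.88017521e-05] z [-2.05688458e-05 -5.51853010e-05 -9.99999998e-01] [-1.41949963  0.42607672  0.07390025  1.60603899 -0.03407093  1.11079397
 -0.06707404] 0.7
```

Measured in mm, with heights confirming everything stands on the table:

| Item | Position | x axis |
|---|---|---|
| bowl | (546,181.5) | – |
| cup | (466.5,81.4) | – |
| square dish | (620.7,100.7) | 35° |
| oblong dish | (384.2,339.2) | 45.3° |
| bowl lid | (389.8,171.2) | – |
| cup lid | (631.7,-75.2) | – |
| square lid | (462.3,263.9) | 50.4° |
| oblong lid | (553.3,3.6) | 39.6° |

I'll start with the bowl lid.

carry_out(plan=[{"offset": [0.019, -0.0473, 0], "yaw": -0.04}, {"offset": [0.019, -0.0473, 0], "yaw": -0.04}, {"offset": [0.019, -0.0473, 0], "yaw": -0.04}, {"offset": [0.019, -0.0473, 0], "yaw": -0.04}, {"offset": [0.019, -0.0473, 0], "yaw": -0.04}, {"offset": [0.019, -0.0473, 0], "yaw": -0.04}, {"offset": [0.019, -0.0473, 0], "yaw": -0.04}, {"offset": [0.019, -0.0473, 0], "yaw": -0.04}, {"offset": [0.019, -0.0473, 0], "yaw": -0.04}, {"offset": [0.019, -0.0473, 0], "yaw": -0.03}], fingers=0.05)

```text
clock: 1.7
ee_pos: [0.3868, 0.1788, 0.2316]
eef_rot: [1.066, 2.955, 0.002]
ft_force: [1.5, -0.1, 0.5]
grip_width: 0.584
gripper_force: 0.0
```

carry_out(plan=[{"offset": [0, 0, -0.04], "yaw": 0}, {"offset": [0, 0, -0.04], "yaw": 0}, {"offset": [0, 0, -0.04], "yaw": 0}, {"offset": [0, 0, -0.04], "yaw": 0}, {"offset": [0, 0, -0.015], "yaw": 0}, {"offset": [0, 0, 0], "yaw": 0}])

```text
clock: 2.3
ee_pos: [0.3853, 0.1798, 0.0546]
eef_rot: [-1.063, -2.954, 0.006]
ft_force: [0.5, -0.3, 1.3]
grip_width: 0.586
gripper_force: 0.0
```

```bash
cat > st.py <<'E'
from h import *
s=bot.state(); M=R.from_rotvec(s['eef_rot']).as_matrix()
print(round(s['clock'],2),(s['ee_pos']*1000).round(1),'yang',round(float(np.degrees(np.arctan2(M[1,1],M[0,1]))),1),'w',round(s['grip_width']*85.4,1),s['ft_force'].round(1),'gf',s['gripper_force'],s['joint_positions'].round(2))
E
python3 st.py
```

```text
2.3 [385.3 179.8  54.6] yang 50.4 w 50.0 [ 0.5 -0.3  1.3] gf 0.0 [-0.9   0.31  0.36  2.31 -0.21  0.55  0.5 ]
```

carry_out(plan=[{"offset": [0.0045, -0.0085, 0], "yaw": 0}, {"offset": [0, 0, 0], "yaw": 0}, {"offset": [0, 0, 0], "yaw": 0}])

```text
clock: 2.6
ee_pos: [0.3917, 0.1723, 0.0574]
eef_rot: [1.065, 2.955, 0.003]
ft_force: [-0.0, -0.3, 0.4]
grip_width: 0.585
gripper_force: 0.0
```

```bash
python3 st.py
```

```text
2.6 [391.7 172.3  57.4] yang 50.4 w 49.9 [-0.  -0.3  0.4] gf 0.0 [-0.88  0.31  0.36  2.31 -0.21  0.55  0.52]
```

carry_out(plan=[{"offset": [-0.0015, -0.001, -0.012], "yaw": 0}, {"offset": [0, 0, -0.012], "yaw": 0}, {"offset": [0, 0, -0.012], "yaw": 0}, {"offset": [0, 0, 0], "yaw": 0}, {"offset": [0, 0, 0], "yaw": 0}])

```text
clock: 3.1
ee_pos: [0.3893, 0.171, 0.0201]
eef_rot: [-1.064, -2.955, 0.001]
ft_force: [-0.1, 0.5, 0.2]
grip_width: 0.589
gripper_force: 0.0
```

```bash
python3 st.py
```

```text
3.1 [389.3 171.   20.1] yang 50.4 w 50.3 [-0.1  0.5  0.2] gf 0.0 [-0.83  0.39  0.31  2.32 -0.26  0.46  0.57]
```

carry_out(plan=[{"offset": [0, 0, 0], "yaw": 0}, {"offset": [0, 0, 0], "yaw": 0}, {"offset": [0, 0, 0], "yaw": 0}, {"offset": [0, 0, 0], "yaw": 0}, {"offset": [0, 0, 0], "yaw": 0}, {"offset": [0, 0, 0], "yaw": 0}, {"offset": [0, 0, 0], "yaw": 0}, {"offset": [0, 0, 0.005], "yaw": 0}], fingers=0.0)

```text
clock: 3.9
ee_pos: [0.3893, 0.1711, 0.0254]
eef_rot: [-1.064, -2.956, 0.0]
ft_force: [0.2, -0.0, -0.3]
grip_width: 0.256
gripper_force: 59.0
```

```bash
python3 st.py
```

```text
3.9 [389.3 171.1  25.4] yang 50.4 w 21.8 [ 0.2 -0.  -0.3] gf 58.99464604211971 [-0.84  0.38  0.32  2.32 -0.26  0.47  0.57]
```

carry_out(plan=[{"offset": [0, 0, 0.03], "yaw": 0}, {"offset": [0, 0, 0.04], "yaw": 0}, {"offset": [0, 0, 0.04], "yaw": 0}, {"offset": [0.03, 0.002, 0], "yaw": 0}, {"offset": [0.04, 0.003, 0], "yaw": 0}, {"offset": [0.04, 0.003, 0], "yaw": 0}, {"offset": [0.03, 0.002, 0], "yaw": 0}, {"offset": [0.017, 0.0005, 0], "yaw": 0}, {"offset": [0, 0, 0], "yaw": 0}, {"offset": [0, 0, 0], "yaw": 0}])

```text
clock: 4.9
ee_pos: [0.5459, 0.1814, 0.1352]
eef_rot: [-1.064, -2.955, 0.001]
ft_force: [-0.2, 0.7, -0.2]
grip_width: 0.256
gripper_force: 59.1
```

```bash
python3 st.py
python3 - <<'E'
from h import *
cv2.imwrite("pics/held.png",np.hstack([cv2.resize(bot.camera("side")[110:270,180:380],None,fx=2.5,fy=2.5)[:, :], ]))
E
```

```text
4.9 [545.9 181.4 135.2] yang 50.4 w 21.9 [-0.2  0.7 -0.2] gf 59.095677776494995 [-0.79  0.4   0.44  1.94 -0.22  0.85  0.66]
```

View pics/held.png

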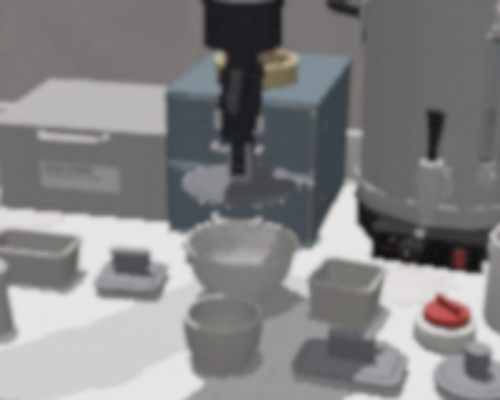

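The lid is held level directly over the bowl: lid at (240,185) in the crop, bowl mouth at (243,240). Lowering.

carry_out(plan=[{"offset": [0, 0, -0.03], "yaw": 0}, {"offset": [0, 0, -0.012], "yaw": 0}, {"offset": [0, 0, -0.006], "yaw": 0}, {"offset": [0, 0, -0.004], "yaw": 0}, {"offset": [0, 0, -0.004], "yaw": 0}, {"offset": [0, 0, -0.002], "yaw": 0}, {"offset": [0, 0, 0], "yaw": 0}, {"offset": [0, 0, 0], "yaw": 0}])

```text
clock: 5.75
ee_pos: [0.5465, 0.1817, 0.0776]
eef_rot: [1.064, 2.956, 0.0]
ft_force: [-0.6, -0.5, -1.4]
grip_width: 0.254
gripper_force: 59.1
```

```bash
python3 st.py
```

```text
5.75 [546.5 181.7  77.6] yang 50.4 w 21.7 [-0.6 -0.5 -1.4] gf 59.080396885983646 [-0.75  0.48  0.41  1.98 -0.28  0.74  0.7 ]
```

carry_out(plan=[{"offset": [0, 0, -0.0015], "yaw": 0}, {"offset": [0, 0, -0.001], "yaw": 0}, {"offset": [0, 0, 0], "yaw": 0}])

```text
clock: 6.05
ee_pos: [0.5469, 0.1818, 0.0759]
eef_rot: [1.064, 2.956, 0.002]
ft_force: [-5.1, -0.8, 17.9]
grip_width: 0.256
gripper_force: 61.0
```

```bash
python3 st.py
```

```text
6.05 [546.9 181.8  75.9] yang 50.4 w 21.9 [-5.1 -0.8 17.9] gf 61.00373365916312 [-0.75  0.48  0.41  1.98 -0.28  0.73  0.7 ]
```

carry_out(plan=[{"offset": [0, 0, 0.0005], "yaw": 0}, {"offset": [0, 0, 0], "yaw": 0}, {"offset": [0, 0, 0], "yaw": 0}, {"offset": [0, 0, 0], "yaw": 0}, {"offset": [0, 0, 0], "yaw": 0}, {"offset": [0, 0, 0.02], "yaw": 0}, {"offset": [0, 0, 0.04], "yaw": 0}, {"offset": [0, 0, 0.03], "yaw": 0}], fingers=0.05)

```text
clock: 6.85
ee_pos: [0.5465, 0.1814, 0.1668]
eef_rot: [1.064, 2.956, -0.0]
ft_force: [0.3, 0.7, 0.5]
grip_width: 0.583
gripper_force: 0.0
```

```bash
python3 st.py
```

```text
6.85 [546.5 181.4 166.8] yang 50.4 w 49.8 [0.3 0.7 0.5] gf 0.0 [-0.8   0.36  0.46  1.92 -0.2   0.91  0.64]
```

carry_out(plan=[{"offset": [0.0106, -0.032, 0], "yaw": 0}, {"offset": [0.0106, -0.032, 0], "yaw": 0}, {"offset": [0.0106, -0.032, 0], "yaw": 0}, {"offset": [0.0106, -0.032, 0], "yaw": 0}, {"offset": [0.0106, -0.032, 0], "yaw": 0}, {"offset": [0.0106, -0.032, 0], "yaw": 0}, {"offset": [0.0106, -0.032, 0], "yaw": 0}, {"offset": [0.011, -0.0325, 0], "yaw": 0}, {"offset": [0, 0, -0.04], "yaw": 0}, {"offset": [0, 0, -0.04], "yaw": 0}])

```text
clock: 7.85
ee_pos: [0.6324, -0.0763, 0.0851]
eef_rot: [1.066, 2.953, 0.001]
ft_force: [0.6, 0.9, -0.6]
grip_width: 0.585
gripper_force: 0.0
```

carry_out(plan=[{"offset": [0, 0, -0.03], "yaw": 0}, {"offset": [0, 0, 0], "yaw": 0}, {"offset": [0, 0, 0], "yaw": 0}])

```text
clock: 8.15
ee_pos: [0.6317, -0.0751, 0.0558]
eef_rot: [-1.064, -2.955, 0.001]
ft_force: [-0.1, -0.0, 0.8]
grip_width: 0.584
gripper_force: 0.0
```

```bash
python3 st.py
```

```text
8.15 [631.7 -75.1  55.8] yang 50.4 w 49.8 [-0.1 -0.   0.8] gf 0.0 [-0.31  0.6   0.44  1.85 -0.35  0.77  1.2 ]
```

carry_out(plan=[{"offset": [0, 0, -0.02], "yaw": 0}, {"offset": [0, 0, -0.01], "yaw": 0}, {"offset": [0, 0, -0.006], "yaw": 0}, {"offset": [0, 0, 0], "yaw": 0}])

```text
clock: 8.55
ee_pos: [0.6317, -0.0748, 0.0196]
eef_rot: [-1.064, -2.956, -0.0]
ft_force: [0.2, -0.1, 0.3]
grip_width: 0.583
gripper_force: 0.0
```

carry_out(plan=[{"offset": [0, 0, 0], "yaw": 0}, {"offset": [0, 0, 0], "yaw": 0}, {"offset": [0, 0, 0], "yaw": 0}, {"offset": [0, 0, 0], "yaw": 0}, {"offset": [0, 0, 0], "yaw": 0}, {"offset": [0, 0, 0], "yaw": 0}], fingers=0.0)

```text
clock: 9.15
ee_pos: [0.6321, -0.0748, 0.0203]
eef_rot: [1.063, 2.955, 0.001]
ft_force: [-1.0, 0.7, 5.1]
grip_width: 0.258
gripper_force: 58.5
```

```bash
python3 st.py
```

```text
9.15 [632.1 -74.8  20.3] yang 50.4 w 22.1 [-1.   0.7  5.1] gf 58.457830525003374 [-0.29  0.65  0.41  1.86 -0.38  0.71  1.22]
```

carry_out(plan=[{"offset": [0, 0, 0.03], "yaw": 0}, {"offset": [0, 0, 0.04], "yaw": 0}, {"offset": [0, 0, 0.04], "yaw": 0}, {"offset": [-0.0275, 0.026, 0], "yaw": 0}, {"offset": [-0.0275, 0.026, 0], "yaw": 0}, {"offset": [-0.0275, 0.026, 0], "yaw": 0}, {"offset": [-0.0275, 0.026, 0], "yaw": 0}, {"offset": [-0.0275, 0.026, 0], "yaw": 0}, {"offset": [-0.028, 0.0263, 0], "yaw": 0}, {"offset": [0, 0, 0], "yaw": 0}])

```text
clock: 10.15
ee_pos: [0.463, 0.0846, 0.1295]
eef_rot: [-1.057, -2.956, -0.002]
ft_force: [-0.3, 0.8, -1.0]
grip_width: 0.26
gripper_force: 59.1
```

carry_out(plan=[{"offset": [0, 0, -0.03], "yaw": 0}, {"offset": [0, 0, -0.01], "yaw": 0}, {"offset": [0, 0, 0], "yaw": 0}, {"offset": [0, 0, 0], "yaw": 0}])

```text
clock: 10.55
ee_pos: [0.4664, 0.0809, 0.0897]
eef_rot: [-1.065, -2.955, 0.001]
ft_force: [-0.6, -0.4, -0.8]
grip_width: 0.256
gripper_force: 59.1
```

```bash
python3 st.py
```

```text
10.55 [466.4  80.9  89.7] yang 50.4 w 21.9 [-0.6 -0.4 -0.8] gf 59.05227995157475 [-0.71  0.32  0.47  2.19 -0.23  0.67  0.8 ]
```

carry_out(plan=[{"offset": [0, 0, -0.012], "yaw": 0}, {"offset": [0, 0, -0.008], "yaw": 0}, {"offset": [0, 0, -0.004], "yaw": 0}, {"offset": [0, 0, -0.002], "yaw": 0}, {"offset": [0, 0, -0.0015], "yaw": 0}, {"offset": [0, 0, 0], "yaw": 0}, {"offset": [0, 0, 0], "yaw": 0}])

```text
clock: 11.25
ee_pos: [0.4662, 0.0815, 0.0619]
eef_rot: [1.064, 2.956, 0.0]
ft_force: [0.3, -0.5, -0.6]
grip_width: 0.256
gripper_force: 59.1
```

```bash
python3 st.py
```

```text
11.25 [466.2  81.5  61.9] yang 50.4 w 21.8 [ 0.3 -0.5 -0.6] gf 59.060716334497556 [-0.68  0.37  0.44  2.21 -0.28  0.61  0.84]
```

carry_out(plan=[{"offset": [0, 0, -0.001], "yaw": 0}, {"offset": [0, 0, -0.0005], "yaw": 0}, {"offset": [0, 0, 0], "yaw": 0}])

```text
clock: 11.55
ee_pos: [0.4665, 0.0816, 0.0613]
eef_rot: [1.064, 2.956, 0.002]
ft_force: [-6.5, -1.0, 25.4]
grip_width: 0.253
gripper_force: 61.7
```

```bash
python3 st.py
```

```text
11.55 [466.5  81.6  61.3] yang 50.4 w 21.6 [-6.5 -1.  25.4] gf 61.72057332820259 [-0.68  0.37  0.44  2.21 -0.28  0.61  0.85]
```

carry_out(plan=[{"offset": [0, 0, 0.0006], "yaw": 0}, {"offset": [0, 0, 0], "yaw": 0}, {"offset": [0, 0, 0], "yaw": 0}, {"offset": [0, 0, 0], "yaw": 0}, {"offset": [0, 0, 0], "yaw": 0}, {"offset": [0, 0, 0.02], "yaw": 0}, {"offset": [0, 0, 0.04], "yaw": 0}, {"offset": [0, 0, 0.04], "yaw": 0}], fingers=0.04)

```text
clock: 12.35
ee_pos: [0.4655, 0.0809, 0.1616]
eef_rot: [-1.064, -2.955, 0.003]
ft_force: [0.4, -0.1, 0.2]
grip_width: 0.468
gripper_force: 0.0
```

carry_out(plan=[{"offset": [-0.0008, 0.0365, 0], "yaw": 0}, {"offset": [-0.0008, 0.0365, 0], "yaw": 0}, {"offset": [-0.0008, 0.0365, 0], "yaw": 0}, {"offset": [-0.0008, 0.0365, 0], "yaw": 0}, {"offset": [-0.0008, 0.0365, 0], "yaw": 0}, {"offset": [0, 0, -0.035], "yaw": 0}, {"offset": [0, 0, -0.035], "yaw": 0}, {"offset": [0, 0, -0.03], "yaw": 0}, {"offset": [0, 0, 0], "yaw": 0}, {"offset": [0, 0, 0], "yaw": 0}])

```text
clock: 13.35
ee_pos: [0.4622, 0.2636, 0.0613]
eef_rot: [-1.064, -2.955, 0.002]
ft_force: [1.4, 0.4, 0.3]
grip_width: 0.465
gripper_force: 0.0
```

```bash
python3 st.py
```

```text
13.35 [462.2 263.6  61.3] yang 50.4 w 39.7 [1.4 0.4 0.3] gf 0.0 [-0.95  0.44  0.38  2.08 -0.26  0.66  0.48]
```

carry_out(plan=[{"offset": [0, 0, -0.02], "yaw": 0}, {"offset": [0, 0, -0.012], "yaw": 0}, {"offset": [0, 0, -0.009], "yaw": 0}, {"offset": [0, 0, 0], "yaw": 0}, {"offset": [0, 0, 0], "yaw": 0}])

```text
clock: 13.85
ee_pos: [0.4623, 0.264, 0.0204]
eef_rot: [1.064, 2.956, 0.0]
ft_force: [-0.8, -0.3, 0.6]
grip_width: 0.467
gripper_force: 0.0
```

carry_out(plan=[{"offset": [0, 0, 0], "yaw": 0}, {"offset": [0, 0, 0], "yaw": 0}, {"offset": [0, 0, 0], "yaw": 0}, {"offset": [0, 0, 0], "yaw": 0}, {"offset": [0, 0, 0], "yaw": 0}, {"offset": [0, 0, 0], "yaw": 0}], fingers=0.0)

```text
clock: 14.45
ee_pos: [0.4624, 0.2642, 0.0205]
eef_rot: [1.064, 2.956, 0.001]
ft_force: [-0.8, -0.2, 6.1]
grip_width: 0.15
gripper_force: 58.7
```

```bash
python3 st.py
```

```text
14.45 [462.4 264.2  20.5] yang 50.4 w 12.8 [-0.8 -0.2  6.1] gf 58.707470297813416 [-0.91  0.51  0.34  2.09 -0.3   0.58  0.52]
```

carry_out(plan=[{"offset": [0, 0, 0.03], "yaw": 0}, {"offset": [0, 0, 0.045], "yaw": 0}, {"offset": [0, 0, 0.045], "yaw": 0}, {"offset": [0, 0, 0.04], "yaw": 0}, {"offset": [0.0264, -0.0272, 0], "yaw": -0.045}, {"offset": [0.0264, -0.0272, 0], "yaw": -0.045}, {"offset": [0.0264, -0.0272, 0], "yaw": -0.045}, {"offset": [0.0264, -0.0272, 0], "yaw": -0.045}, {"offset": [0.0264, -0.0272, 0], "yaw": -0.045}, {"offset": [0.0264, -0.0272, 0], "yaw": -0.044}])

```text
clock: 15.45
ee_pos: [0.6213, 0.0997, 0.1802]
eef_rot: [-1.453, -2.786, -0.0]
ft_force: [0.1, 1.4, -0.4]
grip_width: 0.154
gripper_force: 58.9
```

carry_out(plan=[{"offset": [0, 0, 0], "yaw": 0}, {"offset": [0, 0, -0.035], "yaw": 0}, {"offset": [0, 0, -0.035], "yaw": 0}, {"offset": [0, 0, -0.03], "yaw": 0}, {"offset": [0, 0, 0], "yaw": 0}, {"offset": [0, 0, 0], "yaw": 0}])

```text
clock: 16.05
ee_pos: [0.6205, 0.1008, 0.0806]
eef_rot: [-1.45, -2.787, 0.001]
ft_force: [0.1, 0.0, 1.4]
grip_width: 0.151
gripper_force: 58.9
```

```bash
python3 st.py
python3 - <<'E'
from h import *
a=cv2.resize(bot.camera("side")[150:260,240:380],None,fx=2.8,fy=2.8,interpolation=2); b=cv2.resize(bot.camera("top")[100:210,230:370],None,fx=2.8,fy=2.8,interpolation=2)
cv2.imwrite("pics/held2.png",np.hstack([a,b]))
E
```

```text
16.05 [620.5 100.8  80.6] yang 35.0 w 12.9 [0.1 0.  1.4] gf 58.868433237075806 [-0.63  0.57  0.5   1.86 -0.36  0.81  0.66]
```

View pics/held2.png

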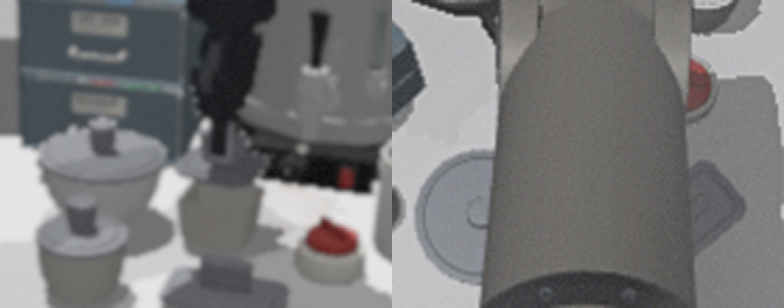

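The bowl and cup lids sit flat, and the square lid hovers squarely over its dish at (220,165) in the left crop. Lowering.

carry_out(plan=[{"offset": [0, 0, -0.01], "yaw": 0}, {"offset": [0, 0, -0.006], "yaw": 0}, {"offset": [0, 0, -0.004], "yaw": 0}, {"offset": [0, 0, -0.003], "yaw": 0}, {"offset": [0, 0, -0.001], "yaw": 0}, {"offset": [0, 0, 0], "yaw": 0}])

```text
clock: 16.75
ee_pos: [0.6205, 0.1007, 0.0559]
eef_rot: [-1.451, -2.787, 0.0]
ft_force: [-0.5, -1.1, -0.6]
grip_width: 0.151
gripper_force: 58.9
```

```bash
python3 st.py
```

```text
16.75 [620.5 100.7  55.9] yang 35.0 w 12.9 [-0.5 -1.1 -0.6] gf 58.85065734386444 [-0.62  0.6   0.48  1.87 -0.38  0.77  0.68]
```

carry_out(plan=[{"offset": [0, 0, -0.0007], "yaw": 0}, {"offset": [0, 0, -0.0005], "yaw": 0}, {"offset": [0, 0, 0], "yaw": 0}])

```text
clock: 17.05
ee_pos: [0.6207, 0.1007, 0.0555]
eef_rot: [1.451, 2.787, 0.001]
ft_force: [-5.4, -0.8, 13.0]
grip_width: 0.15
gripper_force: 60.8
```

```bash
python3 st.py
```

```text
17.05 [620.7 100.7  55.5] yang 35.0 w 12.8 [-5.4 -0.8 13. ] gf 60.831618905067444 [-0.62  0.6   0.48  1.87 -0.38  0.77  0.68]
```

carry_out(plan=[{"offset": [0, 0, 0.0005], "yaw": 0}, {"offset": [0, 0, 0], "yaw": 0}, {"offset": [0, 0, 0], "yaw": 0}, {"offset": [0, 0, 0], "yaw": 0}, {"offset": [0, 0, 0], "yaw": 0}, {"offset": [0, 0, 0.02], "yaw": 0}, {"offset": [0, 0, 0.04], "yaw": 0}, {"offset": [0, 0, 0.04], "yaw": 0}], fingers=0.04)

```text
clock: 17.85
ee_pos: [0.62, 0.1005, 0.1558]
eef_rot: [-1.45, -2.786, 0.002]
ft_force: [1.1, -0.3, -0.5]
grip_width: 0.469
gripper_force: 0.0
```

carry_out(plan=[{"offset": [-0.0168, -0.0243, 0], "yaw": 0.02}, {"offset": [-0.0168, -0.0243, 0], "yaw": 0.02}, {"offset": [-0.0168, -0.0243, 0], "yaw": 0.02}, {"offset": [-0.0168, -0.0243, 0], "yaw": 0.02}, {"offset": [0, 0, -0.035], "yaw": 0}, {"offset": [0, 0, -0.035], "yaw": 0}, {"offset": [0, 0, -0.03], "yaw": 0}, {"offset": [0, 0, 0], "yaw": 0}, {"offset": [0, 0, 0], "yaw": 0}])

```text
clock: 18.75
ee_pos: [0.5533, 0.0032, 0.0556]
eef_rot: [-1.338, -2.842, 0.001]
ft_force: [-0.3, 0.3, -0.1]
grip_width: 0.47
gripper_force: 0.0
```

```bash
python3 st.py
```

```text
18.75 [553.3   3.2  55.6] yang 39.6 w 40.1 [-0.3  0.3 -0.1] gf 0.0 [-0.51  0.5   0.49  2.04 -0.36  0.68  0.9 ]
```

carry_out(plan=[{"offset": [0, 0, -0.016], "yaw": 0}, {"offset": [0, 0, -0.011], "yaw": 0}, {"offset": [0, 0, -0.0085], "yaw": 0}, {"offset": [0, 0, 0], "yaw": 0}, {"offset": [0, 0, 0], "yaw": 0}])

```text
clock: 19.25
ee_pos: [0.5535, 0.0035, 0.0201]
eef_rot: [1.338, 2.842, 0.0]
ft_force: [-0.5, -0.6, 0.1]
grip_width: 0.466
gripper_force: 0.0
```

carry_out(plan=[{"offset": [0, 0, 0], "yaw": 0}, {"offset": [0, 0, 0], "yaw": 0}, {"offset": [0, 0, 0], "yaw": 0}, {"offset": [0, 0, 0], "yaw": 0}, {"offset": [0, 0, 0], "yaw": 0}, {"offset": [0, 0, 0], "yaw": 0}], fingers=0.0)

```text
clock: 19.85
ee_pos: [0.5537, 0.0036, 0.0203]
eef_rot: [1.338, 2.842, 0.001]
ft_force: [-0.3, -0.3, 6.7]
grip_width: 0.154
gripper_force: 58.9
```

```bash
python3 st.py
```

```text
19.85 [553.7   3.6  20.3] yang 39.6 w 13.1 [-0.3 -0.3  6.7] gf 58.853933215141296 [-0.47  0.56  0.45  2.05 -0.41  0.62  0.94]
```

carry_out(plan=[{"offset": [0, 0, 0.03], "yaw": 0}, {"offset": [0, 0, 0.045], "yaw": 0}, {"offset": [0, 0, 0.045], "yaw": 0}, {"offset": [0, 0, 0.04], "yaw": 0}])

```text
clock: 20.25
ee_pos: [0.5531, 0.0033, 0.1819]
eef_rot: [1.338, 2.842, 0.0]
ft_force: [0.7, 0.5, -1.6]
grip_width: 0.152
gripper_force: 58.9
```

carry_out(plan=[{"offset": [-0.017, 0.0335, 0], "yaw": 0.01}, {"offset": [-0.017, 0.0335, 0], "yaw": 0.01}, {"offset": [-0.017, 0.0335, 0], "yaw": 0.01}, {"offset": [-0.017, 0.0335, 0], "yaw": 0.01}, {"offset": [-0.017, 0.0335, 0], "yaw": 0.01}, {"offset": [-0.017, 0.0335, 0], "yaw": 0.01}, {"offset": [-0.017, 0.0335, 0], "yaw": 0.01}, {"offset": [-0.017, 0.0335, 0], "yaw": 0.01}, {"offset": [-0.017, 0.0335, 0], "yaw": 0.01}, {"offset": [-0.0165, 0.034, 0], "yaw": 0.01}])

```text
clock: 21.25
ee_pos: [0.3828, 0.3402, 0.18]
eef_rot: [-1.194, -2.906, -0.001]
ft_force: [1.8, 0.4, -0.5]
grip_width: 0.147
gripper_force: 58.9
```

carry_out(plan=[{"offset": [0, 0, 0], "yaw": 0}, {"offset": [0, 0, -0.035], "yaw": 0}, {"offset": [0, 0, -0.035], "yaw": 0}, {"offset": [0, 0, -0.03], "yaw": 0}, {"offset": [0, 0, 0], "yaw": 0}, {"offset": [0, 0, 0], "yaw": 0}])

```text
clock: 21.85
ee_pos: [0.3841, 0.3387, 0.0802]
eef_rot: [1.195, 2.905, -0.001]
ft_force: [0.7, 0.1, 0.5]
grip_width: 0.15
gripper_force: 58.9
```

```bash
python3 st.py
python3 - <<'E'
from h import *
a=cv2.resize(bot.camera("side")[150:260,140:280],None,fx=2.8,fy=2.8,interpolation=2); b=cv2.resize(bot.camera("top")[190:300,140:280],None,fx=2.8,fy=2.8,interpolation=2)
cv2.imwrite("pics/held3.png",np.hstack([a,b]))
E
```

```text
21.85 [384.1 338.7  80.2] yang 45.3 w 12.8 [0.7 0.1 0.5] gf 58.89001965522766 [-1.15  0.38  0.37  2.11 -0.21  0.68  0.15]
```

View pics/held3.png

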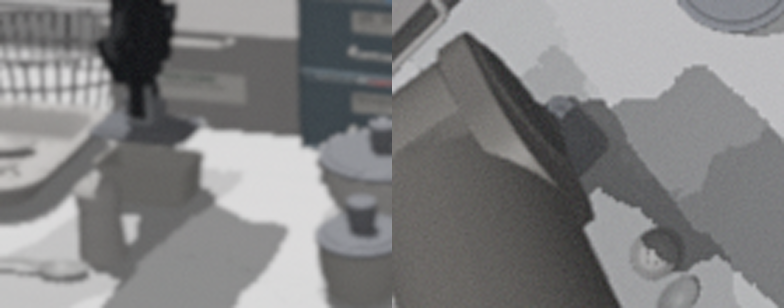

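The oblong lid hangs level over its dish at (150,130) in the left crop, and the salt shaker stands clear. Lowering.

carry_out(plan=[{"offset": [0, 0, -0.012], "yaw": 0}, {"offset": [0, 0, -0.008], "yaw": 0}, {"offset": [0, 0, -0.004], "yaw": 0}, {"offset": [0, 0, -0.003], "yaw": 0}, {"offset": [0, 0, -0.001], "yaw": 0}, {"offset": [0, 0, 0], "yaw": 0}])

```text
clock: 22.55
ee_pos: [0.3838, 0.3391, 0.0516]
eef_rot: [-1.194, -2.906, 0.0]
ft_force: [0.9, 0.3, -0.1]
grip_width: 0.153
gripper_force: 59.0
```

```bash
python3 st.py
```

```text
22.55 [383.8 339.1  51.6] yang 45.3 w 13.0 [ 0.9  0.3 -0.1] gf 59.015005230903625 [-1.13  0.43  0.34  2.13 -0.25  0.62  0.17]
```

carry_out(plan=[{"offset": [0, 0, -0.0007], "yaw": 0}, {"offset": [0, 0, -0.0005], "yaw": 0}, {"offset": [0, 0, 0], "yaw": 0}])

```text
clock: 22.85
ee_pos: [0.3839, 0.3392, 0.0512]
eef_rot: [-1.194, -2.905, -0.001]
ft_force: [-2.3, -1.7, 13.8]
grip_width: 0.148
gripper_force: 61.0
```

```bash
python3 st.py
```

```text
22.85 [383.9 339.2  51.2] yang 45.3 w 12.7 [-2.3 -1.7 13.8] gf 61.00134015083313 [-1.13  0.43  0.34  2.13 -0.25  0.62  0.18]
```

Seated at the expected height. Release and retreat.

carry_out(plan=[{"offset": [0, 0, 0.0005], "yaw": 0}, {"offset": [0, 0, 0], "yaw": 0}, {"offset": [0, 0, 0], "yaw": 0}, {"offset": [0, 0, 0], "yaw": 0}, {"offset": [0, 0, 0], "yaw": 0}, {"offset": [0, 0, 0.02], "yaw": 0}, {"offset": [0, 0, 0.04], "yaw": 0}, {"offset": [0, 0, 0.04], "yaw": 0}, {"offset": [0, 0, 0.04], "yaw": 0}, {"offset": [0, 0, 0.04], "yaw": 0}], fingers=0.04)

```text
clock: 23.85
ee_pos: [0.3836, 0.3387, 0.2327]
eef_rot: [1.194, 2.906, -0.0]
ft_force: [-0.1, 0.5, -0.1]
grip_width: 0.472
gripper_force: 0.0
```

carry_out(plan=[{"offset": [-0.02, 0.04, 0], "yaw": 0}, {"offset": [-0.02, 0.04, 0], "yaw": 0}, {"offset": [-0.02, 0.04, 0], "yaw": 0}, {"offset": [-0.02, 0.04, 0], "yaw": 0}, {"offset": [-0.02, 0.04, 0], "yaw": 0}, {"offset": [-0.02, 0.04, 0], "yaw": 0}, {"offset": [-0.02, 0.04, 0], "yaw": 0}, {"offset": [0, 0, 0], "yaw": 0}, {"offset": [0, 0, 0], "yaw": 0}])

```text
clock: 24.75
ee_pos: [0.2429, 0.6196, 0.2302]
eef_rot: [1.192, 2.906, -0.002]
ft_force: [0.1, 0.0, -0.7]
grip_width: 0.469
gripper_force: 0.0
```

```bash
python3 st.py
python3 - <<'E'
from h import *
a=cv2.resize(bot.camera("side")[180:275,160:400],None,fx=3,fy=3,interpolation=2); b=cv2.resize(bot.camera("top")[120:290,160:400],None,fx=1.8,fy=1.8,interpolation=2)
b=cv2.copyMakeBorder(b,0,0,0,a.shape[1]-b.shape[1],0)
cv2.imwrite("pics/end.png",np.vstack([a,b]))
E
```

```text
24.75 [242.9 619.6 230.2] yang 45.4 w 40.0 [ 0.1  0.  -0.7] gf 0.0 [-1.52  0.42  0.31  1.64 -0.14  1.1  -0.38]
```

View pics/end.png

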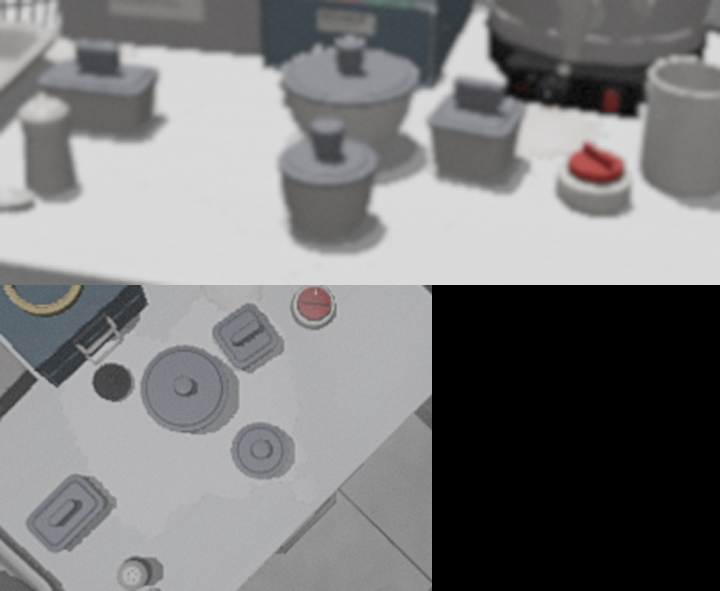

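All four lids sit flat and aligned on their dishes. The salt shaker (134,573) and timer (313,306) stand where they were. Handing in.

```bash
python3 -c "
from cell import bot
print(bot.job_done())"
```

```text
the job is handed in; nothing more can be done
None
```

All four lids are on their own dishes, handle up and flat in the final pictures, with the salt shaker and timer undisturbed; the job was handed in at about 25 s of the allowed 90 s, and no verdict came back.

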